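Tip the tuning capacitor down and shut the parts box

TASK

The tuning capacitor stands on end in the parts box and keeps the flap from closing. Push it over with the fingertips so that it lies down flat inside the box, then push the open flap over and press it fully shut. Only push: do not pick up or lift the capacitor, and leave everything else on the ledge where it is.

Things in the scene. Friction and masses are not known exactly. Their poses are not given: they have to be found in the camera images.
- parts_box: clear plastic parts box with blue rim and white floor, screwed down to the ledge. Outer size 106 mm (its x) by 258 mm (its y), 58 mm high; walls and floor 4 mm. Origin: centre of its underside; x points to the hinge side (the far side from the robot, turned by up to 0.3 rad), y along its length, z up.
- flap (a joint): clear flap with orange border, 106 mm (away from the hinge) by 258 mm (along the hinge) by 5 mm thick, 90 g, hinged on the box's +x rim. Angle: 0 shut flat on the rim, 1.57 upright, about 2 open, leaning back away from the robot; stop at 2.3. Stiff hinge: it stays where it is left and does not fall shut; 1 to 2 N at its free edge moves it.
- hinge (a point): middle of the hinge line, at rim height (58 mm above the ledge); the flap's inner face lies on this line and its outer face is 5 mm above it when shut
- flap_edge (a point): middle of the flap's free edge, 106 mm from the hinge line
- capacitor: grey radio tuning capacitor, a block 50 (its x) by 44 (its y) by 74 mm (its z), with a 6 mm brass shaft 14 mm out of its +z end; about 220 g. Starts on end in the box, shaft up, its y nearly along the box's y, the block 20 mm above the rim. Origin: centre of the rear end plate it stands on. It tips easily along the box's length.
- capacitor_mid (a point): centre of the capacitor's block, half-way up (37 mm from its rear end plate). It starts up to 60 mm from the middle of the box along the box's y; there is room to lie down towards the farther end of the box, but not across the box.
- c_clamp: steel C-clamp lying flat, about 90 x 135 x 18 mm; leave it alone. Origin: centre of its underside
- screwdriver: brown wooden-handled screwdriver lying on the ledge, about 200 mm long; leave it alone. Origin near its underside; it points along its x
- tray: aluminium tray, 300 x 110 x 22 mm, holding two antenna sections; leave it alone. Origin: centre of its underside
- antenna0: steel antenna section, 245 mm long, 10 mm thick, lying in the tray; leave it alone. Origin: centre of its underside
- antenna1: second antenna section, same as the first; leave it alone. Origin: centre of its underside
- jar: closed glass jar, 56 mm across, 70 mm tall; leave it alone. Origin: centre of its underside
- ferrite: dark ferrite ring, 50 mm across, 15 mm high; leave it alone. Origin: centre of its underside

How it is judged:
On the way, in this order (a step that is already met when the one before it is completed fails the run):
1. the capacitor lies down in the box while the flap is still open (angle between capacitor's own z axis and vertical between 1.4 and 1.75 rad and x of capacitor_mid in the frame of parts_box between -0.05 and 0.05 m and y of capacitor_mid in the frame of parts_box between -0.125 and 0.125 m and z of capacitor_mid in the frame of parts_box below 0.04 m and value of joint flap above 0.8 rad), for 0.2 s.
2. the flap is shut (value of joint flap below 0.05 rad), for 0.2 s.
At the end, for the whole second after the job is handed in: The capacitor lies flat (its shaft within 0.17 rad of level) and at rest inside the box, its centre under 40 mm above the box's underside, and the flap is shut to within 0.05 rad (angle between capacitor's own z axis and vertical between 1.4 and 1.75 rad and x of capacitor_mid in the frame of parts_box between -0.05 and 0.05 m and y of capacitor_mid in the frame of parts_box between -0.125 and 0.125 m and z of capacitor_mid in the frame of parts_box below 0.04 m and value of joint flap below 0.05 rad and linear speed of capacitor below 0.02 m/s); the robot touches nothing.
It fails at once if the capacitor is lifted (centre of its block more than 60 mm above the box's underside; tipping it raises it to about 47 mm) (z of capacitor_mid in the frame of parts_box above 0.06 m).
It fails at once if another thing on the ledge (clamp, screwdriver, tray, antenna section, jar, ferrite ring) is moved by more than 20 mm (distance of any of c_clamp, screwdriver, tray, antenna0, antenna1, jar, ferrite from where it was at the start of the episode above 0.02 m).
It also fails if it takes over 48 s, if anything falls off the work surface, if the arm or the gripper's body presses on something with over 40 N, if the wrist force passes 120 N, or if a joint passes its speed limit or range.

ROBOT

A 7-joint arm with a two-finger parallel gripper is mounted at the origin on the work surface. World frame = base frame: x ahead of the robot, y to its left, z up, the work surface at z = 0. Lengths are in m, angles in rad, forces in N, time in s.
With the tool pointing down it reaches from about 0.4 to 0.9 m from the base axis. Payload 5.6 kg.
Tool frame: the origin (TCP) lies between the finger pads; the fingertips stand 14 mm ahead of it and the grasp point (between the pads) lies 5 mm behind it; y points along the fingers, x is the direction in which the jaws open and shut, and the axes are right-handed (so a half turn about y gives the same grasp; the last joint's range is limited). The gripper opens to 92 mm and grips with 3 to 60 N. Pads are 20 mm wide; open, the fingers measure 128 mm over their backs; the gripper's body (75 mm by 189 mm) begins 69 mm behind the grasp point.
Start: joints at [1.102, 0.468, -0.012, 1.603, 0.006, 1.071, -0.056], TCP at [0.268, -0.592, 0.229] pointing down, gripper open.
Joint ranges: [-2.53, 2.53], [-0.31, 2.02], [-1.57, 1.55], [0.28, 2.44], [-1.29, 4.43], [0.15, 1.84], [-2.92, 2.92]. Speed limits (rad/s): [2.57, 2.57, 3.14, 3.14, 3.14, 3.14, 3.14].

INTERFACE

Orientations are given as a unit quaternion [x, y, z, w].
In Python, from rig import robot gives the robot as it stands. The module is installed in compiled form; this text tells all that it offers.
- The arm moves only by the tool carry_out, never from a script. Its argument "moves" is a list of rows, each a list of 3 entries, a list of its own where there are three numbers: the turn, a rotation vector about the tool's x, y, z in degrees, then the shift along the tool's x, y, z in mm, then the closure, from 0 (fully open) to 1 (shut). A call has 1 to 12 rows; each row is the pose to reach, as a shift and turn from the pose measured when the call began, along the tool's axes at that moment; what a row does not reach only later rows make up. A row lasts 1/8 s, in which the tool goes at most 62.5 mm and 10.7 degrees, less where a joint would pass 70% of its speed; a pose out of reach is approached as far as the arm can. A call with a gripper value outside its range is refused whole. The fingers move at their own pace and stop on an object; "squeeze" is the grip in N (left out, the last holds). Time passes only in rows, so rows that repeat a pose let the fingers close. It gives the time, the measured TCP pose, the force and the opening at its end, in the units of the state.
- robot.read_state(): the state, without advancing time (a new reading comes with each control period).
- robot.read_camera(name): name is "side" or "top" or "wrist"; returns the picture (420x560x3 uint8, blue, green, red); there is no depth.
- robot.camera_params(name): a dict with "mtx" (3x3 intrinsics, pixels), "k1" (the pictures are not rectified: a ray, as slopes to the right and down, at radius r is drawn at 1 + k1 r^2 times it, then the intrinsics apply), "R" (3x3) and "t" (3): a world point X has camera coordinates R X + t. Camera axes: x right, y down, z forward; pixel columns grow to the right and rows downward; lengths in m; the calibration is good to about 2 mm. A picture is of the moment at which its call begins: read the wrist's pose just before it. camera_params takes no time and is no camera call; for the wrist camera it gives the pose at the moment of the call.
- robot.finish_job(): hands the job in, once; it reports no verdict.
The state is a dict: "clock": time; "q": joint angles; "joint_vel": joint speeds; "joint_torque": joint torques, N m; "tcp_pos": TCP position; "eef_rot": TCP orientation; "force": force on the tool from outside, world axes, zero at the start; "ft_torque": the same for the moment, N m; "width": opening from 0.0 (shut) to 1.0 (fully open).
Only numpy, scipy, OpenCV 4.12 (cv2) and the standard library are available. Lean on these libraries where they do the work, as an engineer would, in place of code of your own. Each camera call takes 0.05 s, during which the arm holds its last target.

## Working session

There is one attempt and no reset: what is moved stays moved. The work goes in short steps, Python scripts to look and compute and a tool call to move; the robot and the scene stay as the last step left them, time stands still between calls to the robot, and variables do not carry over. Pictures are saved under pics/ and viewed, and the job is handed in when it is done.

Besides the shell and the picture viewer there is one more tool, called after "Request:" as name(argument=value, ...) on one line, values as JSON. carry_out: Moves the arm, as the interface text tells. Its arguments: {"type":"object","properties":{"moves":{"type":"array","items":{"type":"array"}},"squeeze":{"type":"number"}},"required":["moves"]}

```bash
mkdir -p pics; ls
python3 - <<'E'
from rig import robot
import cv2
s=robot.read_state();print({k:(v if not hasattr(v,'tolist') else v.tolist()) for k,v in s.items()})
for n in ["top","side","wrist"]:
    p=robot.camera_params(n);print(n,p)
    cv2.imwrite(f"pics/{n}0.png",robot.read_camera(n))
E
```

```text
pics
{'clock': 0.0, 'q': [1.1020214897180836, 0.4683470217826866, -0.011593767277050073, 1.6036297982657417, 0.005996483423872128, 1.0714320937686657, -0.05628660278410643], 'joint_vel': [-0.0004781514160599661, 0.001125863831724823, -0.0005550772354724822, -0.0011313574449728892, 0.001274255177098843, 0.0005967810715443935, -0.0009369170340058168], 'joint_torque': [-0.0005973355109745171, -52.05862283706665, -0.012867531913798302, -24.37571346759796, -0.056712389923632145, 0.01729635230731219, 0.0001476208672102075], 'tcp_pos': [0.268163004641936, -0.5914759237812265, 0.22765735505818807], 'eef_rot': [-0.5940391179621047, 0.3836410281970719, -0.3825364282704389, 0.5946452462273565], 'force': [-0.45333206076153243, -0.7805149473449299, -1.0050854010785535], 'ft_torque': [-0.03521215350955415, 0.012776994218088717, -0.0025571889886461603], 'width': 0.9964020025105292}
top {'mtx': array([[430.45466011,   0.        , 272.14948324],
       [  0.        , 430.45466011, 197.44273761],
       [  0.        ,   0.        ,   1.        ]]), 'k1': 0.005667902350491447, 'R': array([[-0.02880997,
[... 273 characters left out ...]
5, 207.71403157],
       [  0.        ,   0.        ,   1.        ]]), 'k1': -0.1407707590066459, 'R': array([[-0.88282329, -0.46946173, -0.01512352],
       [-0.28799046,  0.56644066, -0.77214407],
       [ 0.37105867, -0.67731134, -0.63526751]]), 't': array([0.47893   , 0.19141835, 0.95623939])}
wrist {'mtx': array([[335.82888051,   0.        , 282.61468618],
       [  0.        , 335.82888051, 209.23844864],
       [  0.        ,   0.        ,   1.        ]]), 'k1': -0.018535974766678478, 'R': array([[ 0.41272785, -0.9108538 , -0.00103693],
       [-0.87903988, -0.39860999,  0.26153197],
       [-0.23863072, -0.10703003, -0.96519426]]), 't': array([-0.64877998, -0.02912549,  0.39118884])}
```

View pics/top0.png

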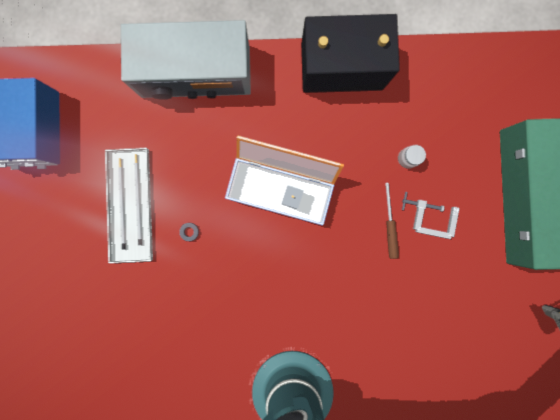

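View pics/side0.png

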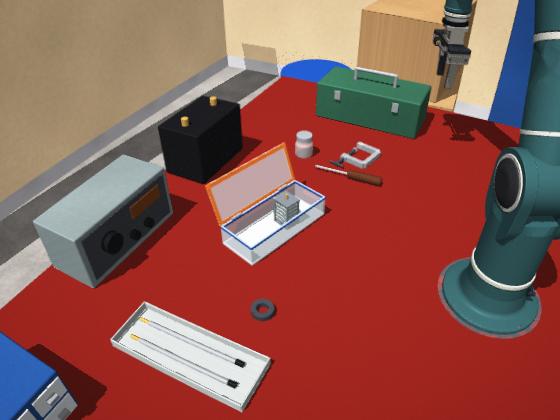

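View pics/wrist0.png

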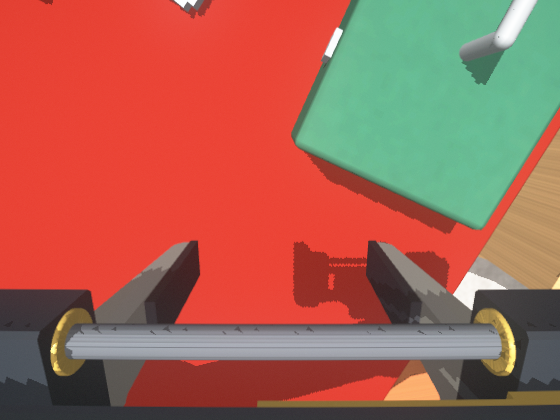

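Run:
```python
import cv2
a=cv2.imread("pics/top0.png")[125:235,215:355];cv2.imwrite("pics/top0z.png",cv2.resize(a,None,fx=5.5,fy=5.4,interpolation=cv2.INTER_CUBIC))
a=cv2.imread("pics/side0.png")[135:270,195:335];cv2.imwrite("pics/side0z.png",cv2.resize(a,None,fx=4.4,fy=4.4,interpolation=cv2.INTER_CUBIC))
```

```text
(no output)
```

View pics/top0z.png

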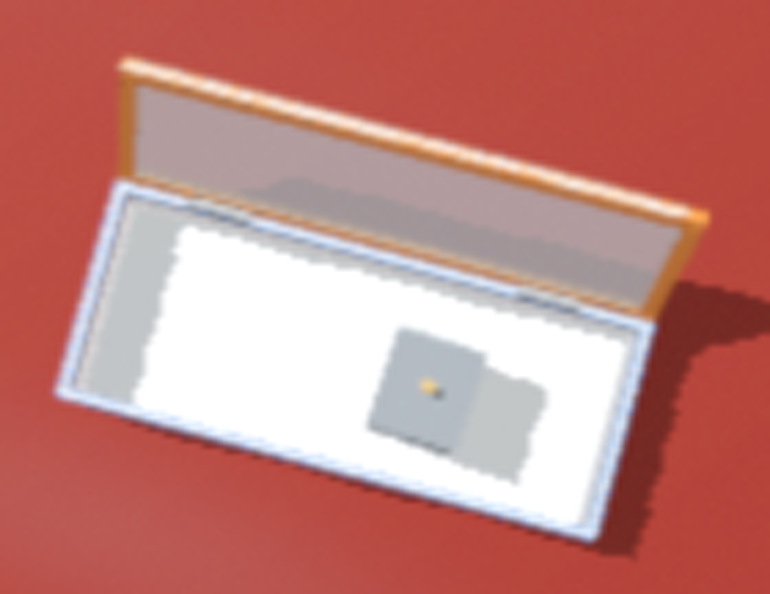

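View pics/side0z.png

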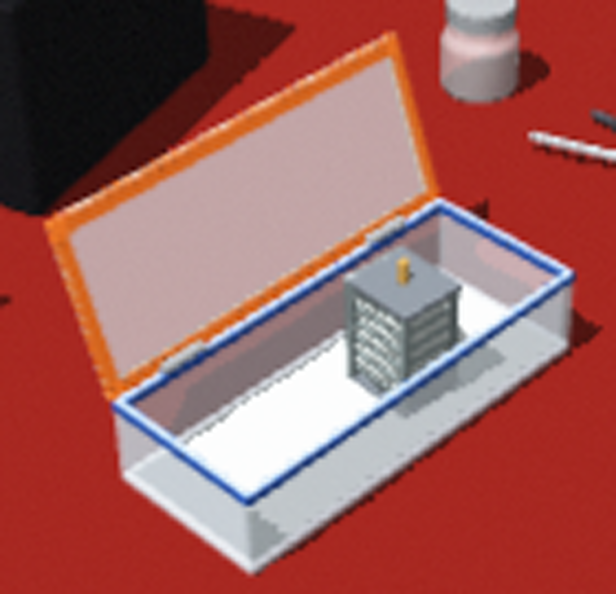

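```bash
cat > h.py <<'E'
import numpy as np, cv2
from rig import robot
from scipy.optimize import least_squares
def proj(n,X):
    p=robot.camera_params(n);X=np.atleast_2d(X)
    c=X@p['R'].T+p['t'];s=c[:,:2]/c[:,2:];r2=(s**2).sum(1,keepdims=True)
    s=s*(1+p['k1']*r2);return s*[p['mtx'][0,0],p['mtx'][1,1]]+[p['mtx'][0,2],p['mtx'][1,2]]
def box2w(b,P):
    P=np.atleast_2d(P).astype(float);c,s=np.cos(b[2]),np.sin(b[2])
    return np.c_[b[0]+c*P[:,0]-s*P[:,1],b[1]+s*P[:,0]+c*P[:,1],P[:,2]]
def flap(a):  # outer-face edge in box frame at free edge, both ends (+y,-y)
    x=.053-.106*np.cos(a); z=.058+.106*np.sin(a)
    return x,z
E
python3 - <<'E'
from h import *
T=lambda l:np.array(l)/[5.5,5.4]+[215,125]-.4
S=lambda l:np.array(l)/4.4+[195,135]-.4
rt=T([(62,394),(118,184),(652,324),(597,540)])
rs=S([(249,500),(118,405),(438,203),(573,273)])
ft=T([(122,62),(707,215)]);fs=S([(48,225),(392,36)])
ct=T([(398,328),(487,352),(448,452),(370,430)])
cs=S([(410,251),(460,290),(405,315),(350,288)])
RIM=np.array([[-.053,.129,.058],[.053,.129,.058],[.053,-.129,.058],[-.053,-.129,.058]])
def cap(v):
    c,s=np.cos(v[2]),np.sin(v[2]);P=np.array([[.025,.022],[.025,-.022],[-.025,-.022],[-.025,.022]])
    return np.c_[v[0]+c*P[:,0]-s*P[:,1],v[1]+s*P[:,0]+c*P[:,1],np.full(4,.078)]
def res(v):
    b=v[:3];a=v[3]
    # middle of thickness of flap
    x=.053-.106*np.cos(a)+.0025*np.sin(a);z=.058+.106*np.sin(a)+.0025*np.cos(a)
    F=np.array([[x,.129,z],[x,-.129,z]])
    C=box2w(b,cap(v[4:7]))
    return np.r_[(proj('top',box2w(b,RIM))-rt).ravel(),(proj('side',box2w(b,RIM))-rs).ravel(),
      (proj('top',box2w(b,F))-ft).ravel(),(proj('side',box2w(b,F))-fs).ravel(),
      (proj('top',C)-ct).ravel(),(proj('side',C)[[1,2,3,0]]*0).ravel()]
r=least_squares(res,[.6,0,-.25,2,0,-.04,0]);print(r.x.round(4));print(res(r.x).reshape(-1,2).round(1)[:16])
v=r.x;print(proj('side',box2w(v[:3],cap(v[4:7]))),cs)
print('cap mid w',box2w(v[:3],[v[4],v[5],.078]))
R=cv2.Rodrigues(np.zeros(3))[0]
from scipy.spatial.transform import Rotation as Ro
s=robot.read_state();M=Ro.from_quat(s['eef_rot']).as_matrix();print(M.round(3),s['clock'],s['tcp_pos'])
E
```

```text
[ 0.5256  0.0192 -0.2909  1.948  -0.005  -0.035  -0.0369]
[[-0.9  1.2]
 [-0.3  0.3]
 [-0.1  0.3]
 [-0.6  0.4]
 [ 0.  -0.7]
 [-0.9 -1. ]
 [ 0.3 -1.6]
 [ 0.3 -0.7]
 [-0.2  0.4]
 [ 0.   0.3]
 [-0.5 -0.5]
 [-0.5 -0.7]
 [-0.4 -0.5]
 [ 0.2  0.2]
 [ 1.4  0.7]
 [-1.2 -0.4]]
[[272.61208008 197.63718504]
 [285.37028554 190.07986311]
 [299.66223222 198.91186264]
 [286.88057375 206.85683992]] [[287.78181818 191.64545455]
 [299.14545455 200.50909091]
 [286.64545455 206.19090909]
 [274.14545455 200.05454545]]
cap mid w [[ 0.51073752 -0.01287645  0.078     ]]
[[ 0.413 -0.001  0.911]
 [-0.911  0.001  0.413]
 [-0.001 -1.    -0.   ]] 0.15 [ 0.26821974 -0.59164247  0.22787296]
```

```bash
cat >> h.py <<'E'
from scipy.spatial.transform import Rotation as Ro
B=np.array([.5256,.0192,-.2909])
YD=np.array([-np.sin(B[2]),np.cos(B[2]),0])
Z=np.array([0,0,-1.])
def tgt():  # tool x=-box y, tool y=down
    x=-YD; return Ro.from_matrix(np.c_[x,Z,np.cross(x,Z)])
def plan(Pbox):
    "TCP targets in box frame -> rows"
    s=robot.read_state();R=Ro.from_quat(s['eef_rot'])
    print('t',s['clock'],'tcp box',(Ro.from_euler('z',-B[2]).apply(s['tcp_pos']-np.r_[B[:2],0])*1e3).round(1),'F',np.round(s['force'],1),'w',round(s['width'],2),'q',np.round(s['q'],2))
    print('turn deg',(R.inv()*tgt()).as_rotvec(degrees=True).round(1))
    for w in box2w(B,Pbox): print(R.inv().apply(w-s['tcp_pos'])*1e3//.1/10)
E
python3 - <<'E'
from h import *
plan([[-.005,-.09,.2],[-.005,-.09,.08]])
p=robot.camera_params('wrist');s=robot.read_state();R=Ro.from_quat(s['eef_rot'])
print('cam in tool',R.inv().apply(-p['R'].T@p['t']-s['tcp_pos']), tgt().as_matrix().round(2))
E
```

```text
t 0.15 tcp box [ -71.4 -659.   227.9] F [ 0.6  1.1 -0.1] w 1.01 q [ 1.1   0.47 -0.01  1.6   0.01  1.07 -0.06]
turn deg [ 0.  41.1 -0.1]
[-385.5   28.3  423.7]
[-385.3  148.3  423.7]
cam in tool [-0.00056654 -0.15677718  0.07405643] [[-0.29  0.    0.96]
 [-0.96  0.   -0.29]
 [ 0.   -1.   -0.  ]]
```

Request:
carry_out(moves=[[[0,8,0],[-58,0,64],1],[[0,16,0],[-115,0,127],1],[[0,24,0],[-173,0,190],1],[[0,32,0],[-231,0,254],1],[[0,41,0],[-289,0,318],1],[[0,41,0],[-347,10,381],1],[[0,41,0],[-385,28,423],1],[[0,41,0],[-385,28,423],1],[[0,41,0],[-385,28,423],1],[[0,41,0],[-385,28,423],1],[[0,41,0],[-385,28,423],1],[[0,41,0],[-385,28,423],1]])

```text
clock: 1.65
tcp_pos: [0.4939, -0.0683, 0.2004]
eef_rot: [-0.422, 0.568, -0.567, 0.421]
force: [0.3, 0.2, 0.1]
width: 0.002
```

Run:
```python
from h import *
plan([[-.005,-.09,.08],[-.005,-.03,.08]])
a=robot.read_camera('top');b=robot.read_camera('side')
cv2.imwrite('pics/c1.png',np.hstack([cv2.resize(a[100:260,180:380],(400,320)),cv2.resize(b[80:280,160:360],(400,320))]))
```

```text
t 1.65 tcp box [ -5.2 -92.9 200.4] F [0.3 0.2 0.1] w 0.0 q [ 0.24  0.26 -0.19  1.98  0.06  0.9  -1.85]
turn deg [ 0.1 -0.1 -0. ]
[ -2.9 120.3   0.3]
[-62.9 120.3   0.2]
```

View pics/c1.png

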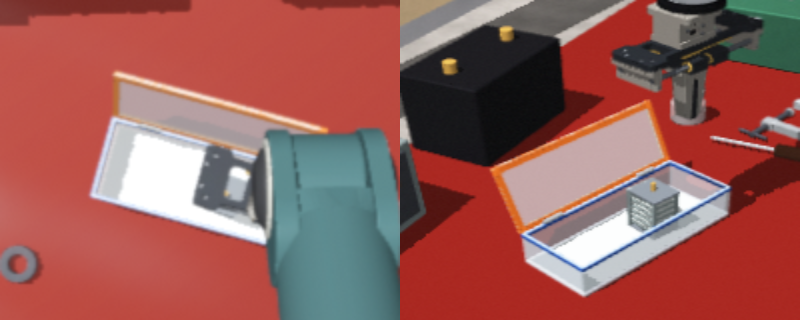

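The picture shows the tool above the -y end of the box, with its fingers shut and its long body axis along the box. The capacitor (side view, about 652,205) is still upright. I'll go down and start pushing.

Request:
carry_out(moves=[[[0,0,0],[0,60,0],1],[[0,0,0],[0,120,0],1],[[0,0,0],[0,120,0],1],[[0,0,0],[0,120,0],1]])

```text
clock: 2.25
tcp_pos: [0.4952, -0.0689, 0.0823]
eef_rot: [0.421, -0.568, 0.568, -0.422]
force: [-0.5, 0.2, 0.7]
width: 0.003
```

Run:
```python
from h import *
plan([[-.005,-.06,.08],[-.005,-.03,.08]])
b=robot.read_camera('side')
cv2.imwrite('pics/c2.png',cv2.resize(b[80:280,160:360],(600,600),interpolation=2))
```

```text
t 2.25 tcp box [ -3.9 -93.1  82.3] F [-0.5  0.2  0.7] w 0.0 q [ 0.21  0.44 -0.17  2.07  0.12  0.64 -1.9 ]
turn deg [-0.1 -0.2 -0. ]
[-33.1   2.2  -1.3]
[-63.1   2.2  -1.4]
```

View pics/c2.png

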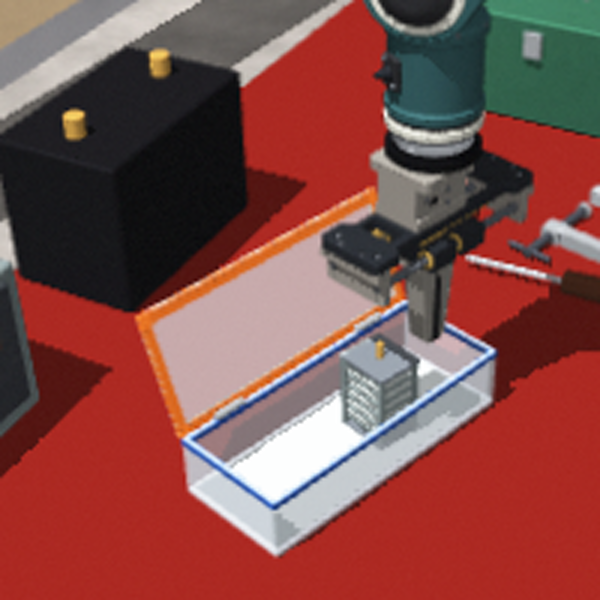

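The fingertips (about 425,330) sit behind the capacitor (380,390) with a small gap. Now I'll push slowly towards +y.

Request:
carry_out(moves=[[[0,0,0],[-10,2,0],1],[[0,0,0],[-16,2,0],1],[[0,0,0],[-20,2,0],1],[[0,0,0],[-24,2,0],1],[[0,0,0],[-28,2,0],1],[[0,0,0],[-32,2,0],1],[[0,0,0],[-36,2,0],1],[[0,0,0],[-36,2,0],1]])

```text
clock: 3.3
tcp_pos: [0.5064, -0.0338, 0.0809]
eef_rot: [0.421, -0.567, 0.568, -0.423]
force: [0.5, -0.8, -0.4]
width: 0.005
```

Run:
```python
from h import *
plan([[-.005,-.06,.08],[-.005,-.03,.08]])
b=robot.read_camera('side')
cv2.imwrite('pics/c3.png',cv2.resize(b[120:280,200:360],(600,600),interpolation=2))
```

```text
t 3.3 tcp box [ -3.2 -56.3  80.9] F [ 0.5 -0.8 -0.4] w 0.0 q [ 0.14  0.45 -0.17  2.05  0.12  0.64 -1.98]
turn deg [-0.2 -0.1 -0.1]
[ 3.7  0.9 -1.8]
[-26.3   0.9  -1.9]
```

View pics/c3.png

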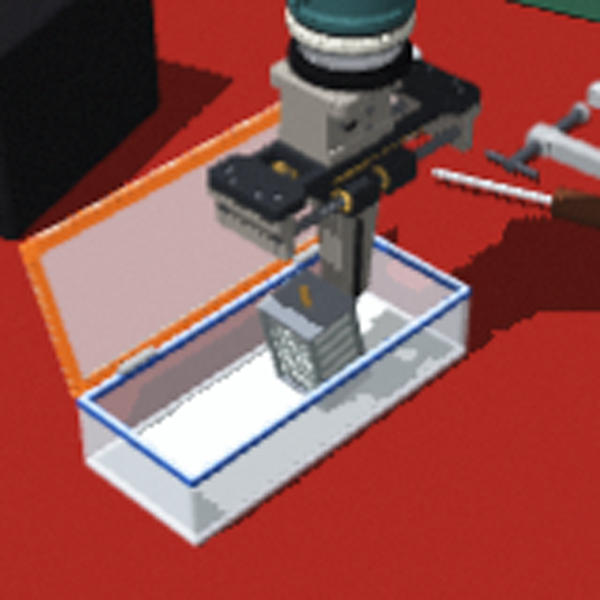

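The capacitor (310,335) is tipping towards +y about its bottom edge, so I'll keep pushing.

Request:
carry_out(moves=[[[0,0,0],[-4,0,-1],1],[[0,0,0],[-8,0,-1],1],[[0,0,0],[-12,0,-1],1],[[0,0,0],[-16,0,-1],1],[[0,0,0],[-20,0,-1],1],[[0,0,0],[-24,0,-1],1],[[0,0,0],[-28,0,-1],1],[[0,0,0],[-28,0,-1],1]])

```text
clock: 4.35
tcp_pos: [0.5134, -0.0065, 0.0809]
eef_rot: [0.421, -0.567, 0.568, -0.423]
force: [0.4, 0.2, 0.4]
width: 0.006
```

Run:
```python
from h import *
plan([[-.005,-.06,.08],[.0,-.03,.23]])
b=robot.read_camera('side')
cv2.imwrite('pics/c4.png',cv2.resize(b[120:280,200:360],(600,600),interpolation=2))
```

```text
t 4.35 tcp box [ -4.3 -28.2  80.9] F [0.4 0.2 0.4] w 0.01 q [ 0.09  0.46 -0.17  2.04  0.13  0.65 -2.03]
turn deg [-0.2 -0.1 -0.1]
[31.8  0.8 -0.7]
[   1.6 -149.1    4.7]
```

View pics/c4.png

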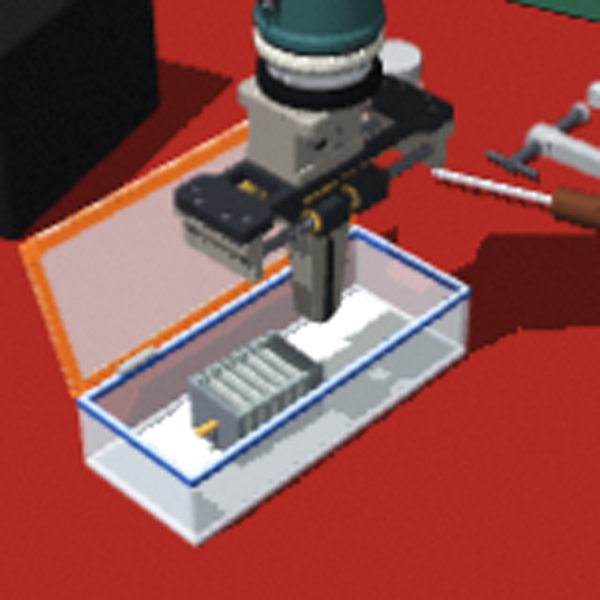

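The capacitor lies flat, shaft towards +y (205,428), clear of the rim and of the fingers. I'll lift off and go over the flap.

Request:
carry_out(moves=[[[0,0,0],[0,-60,0],1],[[0,0,0],[0,-120,0],1],[[0,0,0],[-15,-175,0],1],[[0,0,0],[-28,-175,50],1],[[0,0,0],[-28,-175,105],1],[[0,0,0],[-28,-175,164],1],[[0,0,0],[-28,-175,164],1],[[0,0,0],[-28,-175,164],1]])

```text
clock: 5.4
tcp_pos: [0.677, -0.0272, 0.2557]
eef_rot: [0.421, -0.567, 0.568, -0.422]
force: [-0.4, -0.6, 1.2]
width: 0.001
```

Run:
```python
from h import *
plan([[.16,0,.144],[.12,0,.144]])
a=robot.read_camera('top');b=robot.read_camera('side')
cv2.imwrite('pics/c5.png',np.hstack([cv2.resize(a[80:260,180:380],(400,360)),cv2.resize(b[80:280,160:360],(400,360))]))
```

```text
t 5.4 tcp box [158.3  -1.  255.7] F [-0.4 -0.6  1.2] w 0.0 q [ 0.11  0.5  -0.17  1.49  0.09  1.15 -1.94]
turn deg [-0.1 -0.1 -0. ]
[ -1.  111.6   1.5]
[ -0.9 111.6 -38.5]
```

View pics/c5.png

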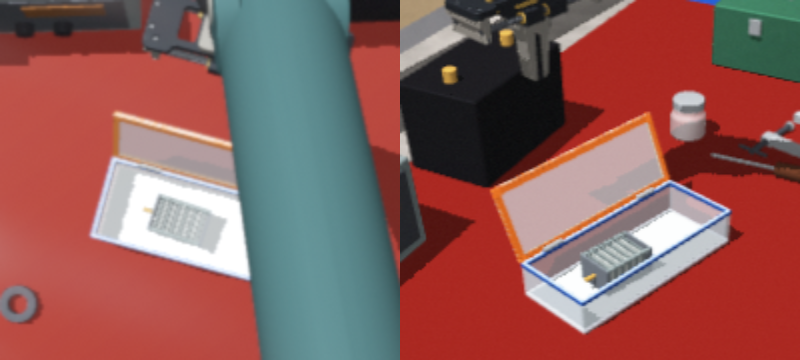

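Run:
```python
from h import *
p=robot.camera_params('side')
for uv in [(180,178),(241,140),(162,158)]:
    s=cv2.undistortPoints(np.array([[uv]],float),p['mtx'],np.array([p['k1'],0,0,0,0]))[0,0]
    C=-p['R'].T@p['t'];d=p['R'].T@np.r_[s,1]
    w=C-d*C[2]/d[2];print(uv,w.round(3),Ro.from_euler('z',-B[2]).apply(w-np.r_[B[:2],0]).round(3))
```

```text
(180, 178) [ 0.876 -0.047  0.   ] [0.354 0.037 0.   ]
(241, 140) [ 0.826 -0.311  0.   ] [ 0.382 -0.23   0.   ]
(162, 158) [ 0.994 -0.108  0.   ] [0.485 0.012 0.   ]
```

In the side view the tool is behind the flap and the capacitor lies flat. The battery is over 15 cm further away. I'll go down behind the flap and bring it upright.

Request:
carry_out(moves=[[[0,0,0],[0,55,0],1],[[0,0,0],[0,111,0],1],[[0,0,0],[0,111,0],1],[[0,0,0],[0,111,-15],1],[[0,0,0],[0,111,-30],1],[[0,0,0],[0,109,-45],1],[[0,0,0],[0,107,-60],1],[[0,0,0],[0,106,-70],1],[[0,0,0],[0,106,-80],1],[[0,0,0],[0,106,-90],1],[[0,0,0],[0,106,-90],1]])

```text
clock: 6.88
tcp_pos: [0.5898, -0.0004, 0.1503]
eef_rot: [0.421, -0.567, 0.568, -0.422]
force: [-0.1, -0.4, -0.6]
width: 0.003
```

Run:
```python
from h import *
def T(a,s=.08):
    # -x bottom finger corner on outer face at distance s
    x=.053-s*np.cos(a)+.005*np.sin(a); z=.058+s*np.sin(a)+.005*np.cos(a)
    return [x+.010,0,z+.014]
plan([T(np.radians(d)) for d in (90,75,60,45,30,15,0)])
b=robot.read_camera('side')
cv2.imwrite('pics/c6.png',cv2.resize(b[80:280,160:360],(600,600),interpolation=2))
```

```text
t 6.875 tcp box [ 67.2  -0.4 150.3] F [-0.1 -0.4 -0.6] w 0.0 q [ 0.09  0.47 -0.18  1.81  0.11  0.87 -2.01]
turn deg [-0.1 -0.1 -0. ]
[-0.5 -1.8  0.8]
[ -0.4  -0.4 -20.1]
[ -0.4   6.4 -39.9]
[ -0.4  18.  -57.3]
[ -0.4  33.8 -71. ]
[ -0.3  52.6 -80.3]
[ -0.3  73.1 -84.3]
```

View pics/c6.png

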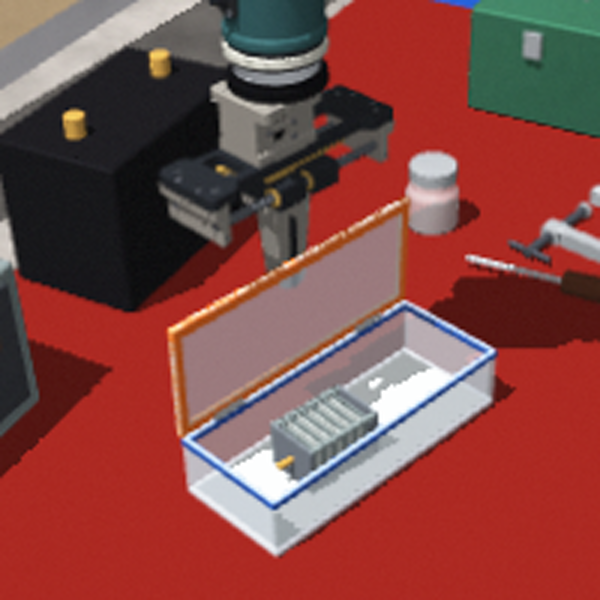

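The flap is nearly upright, resting on the fingertips (290,275). I'll follow the arc down.

Request:
carry_out(moves=[[[0,0,0],[0,-1,-10],1],[[0,0,0],[0,0,-20],1],[[0,0,0],[0,3,-30],1],[[0,0,0],[0,7,-40],1],[[0,0,0],[0,12,-49],1],[[0,0,0],[0,19,-58],1],[[0,0,0],[0,26,-65],1],[[0,0,0],[0,34,-71],1],[[0,0,0],[0,44,-76],1],[[0,0,0],[0,53,-80],1],[[0,0,0],[0,61,-82],1],[[0,0,0],[0,61,-82],1]])

```text
clock: 8.43
tcp_pos: [0.511, 0.023, 0.0882]
eef_rot: [-0.422, 0.568, -0.567, 0.422]
force: [0.5, -0.3, 0.5]
width: 0.005
```

Run:
```python
from h import *
plan([[-.02,0,.077]])
b=robot.read_camera('side')
cv2.imwrite('pics/c7.png',cv2.resize(b[80:280,160:360],(600,600),interpolation=2))
```

```text
t 8.425 tcp box [-15.1  -0.6  88.2] F [ 0.5 -0.3  0.5] w 0.01 q [ 0.04  0.45 -0.19  2.03  0.13  0.67 -2.09]
turn deg [ 0.  -0.1 -0. ]
[-0.6 11.1 -5. ]
```

View pics/c7.png

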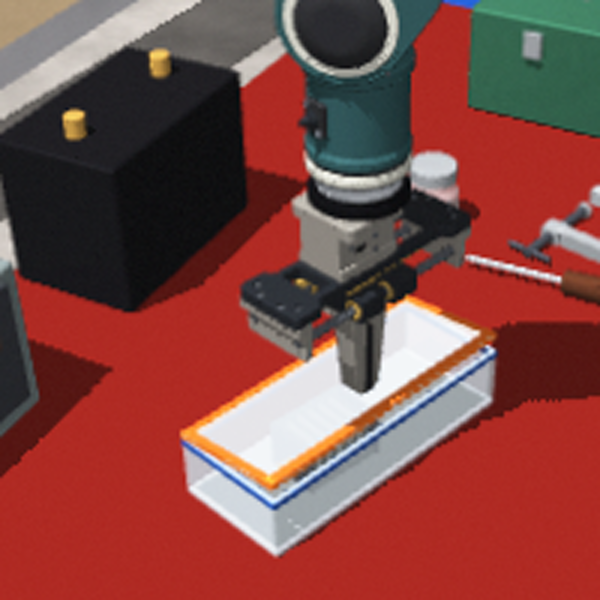

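Nearly shut, with a small gap above the blue rim (about 380,440). I'll move a little towards the free edge and press down, repeating as needed.

Request:
carry_out(moves=[[[0,0,0],[0,4,-4],1],[[0,0,0],[0,8,-8],1],[[0,0,0],[0,12,-8],1],[[0,0,0],[0,14,-8],1],[[0,0,0],[0,14,-8],1],[[0,0,0],[0,14,-8],1]])

```text
clock: 9.22
tcp_pos: [0.5033, 0.0254, 0.0775]
eef_rot: [0.422, -0.567, 0.568, -0.422]
force: [-10.4, -0.8, 31.9]
width: 0.005
```

Run:
```python
from h import *
plan([[-.02,0,.077]])
```

```text
t 9.225 tcp box [-23.1  -0.4  77.5] F [-10.4  -0.8  31.9] w 0.0 q [ 0.04  0.46 -0.19  2.06  0.14  0.64 -2.1 ]
turn deg [ 0.  -0.1  0. ]
[-0.5  0.4  3.1]
```

The tool presses with 32 N at the height expected for a shut flap (77.5 mm against 77). I'll back off straight up and check.

Request:
carry_out(moves=[[[0,0,0],[0,0,0],1],[[0,0,0],[0,-10,0],1],[[0,0,0],[0,-60,0],1],[[0,0,0],[0,-120,0],1],[[0,0,0],[0,-150,0],1],[[0,0,0],[0,-150,0],1],[[0,0,0],[0,-150,0],1]])

```text
clock: 10.1
tcp_pos: [0.5026, 0.0254, 0.2266]
eef_rot: [-0.423, 0.568, -0.567, 0.421]
force: [-0.8, 0.3, -0.9]
width: 0.007
```

Run:
```python
from h import *
plan([[-.02,0,.077]])
b=robot.read_camera('side');a=robot.read_camera('wrist')
cv2.imwrite('pics/c8.png',np.hstack([cv2.resize(b[120:280,200:360],(400,400),interpolation=2),cv2.resize(a,(400,400))]))
# flap free edge corners predicted for angle 0 and .1
for ang in (0,.05,.1):
    P=[[.053-.106*np.cos(ang)+.005*np.sin(ang),y,.058+.106*np.sin(ang)+.005*np.cos(ang)] for y in(.129,-.129)]
    print(ang,((proj('side',box2w(B,P))-[200,120])*2.5).round(1).tolist())
```

```text
t 10.1 tcp box [-23.8  -0.7 226.6] F [-0.8  0.3 -0.9] w 0.01 q [ 0.08  0.24 -0.22  1.95  0.06  0.97 -2.04]
turn deg [ 0.1 -0.1  0.1]
[ -0.9 149.6   4. ]
0 [[127.8, 314.7], [313.2, 185.9]]
0.05 [[127.2, 310.2], [313.2, 181.6]]
0.1 [[126.4, 305.6], [313.0, 177.2]]
```

View pics/c8.png

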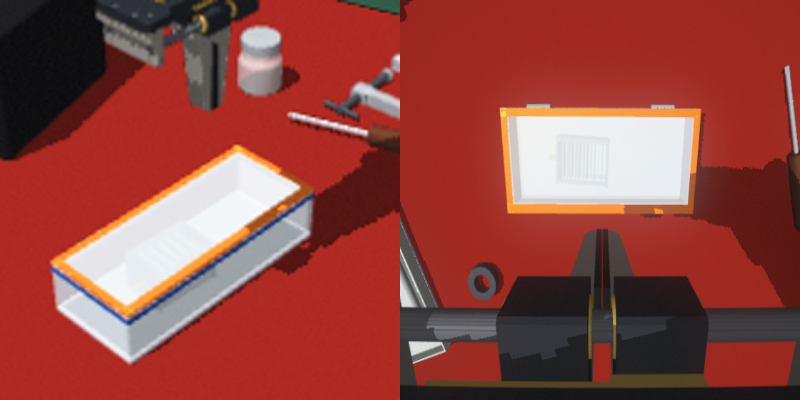

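The side view shows the flap flat on the rim. Its corners are at about (127,316) and (313,188), against (128,315) and (313,186) predicted for angle 0. The wrist view shows the capacitor lying under the flap (580,160).

Run:
```python
from rig import robot
print(robot.finish_job())
```

```text
the job is handed in; nothing more can be done
None
```

I pushed the capacitor over towards the box's farther (+y) end with the closed fingertips. Then I went behind the flap, pushed it over and pressed it shut with about 32 N. I backed the arm off and handed the job in at about 10 s.

- **Capacitor:** the pictures show it lying flat inside the box with its shaft pointing along the box. I judged this by eye and did not fit its final pose.
- **Flap:** while pressing, the tool stood at 77.5 mm, against 77 mm expected for a shut flap. After I let go, the flap's corner pixels matched the prediction for angle 0 to within about 2 enlarged pixels (0.05 rad would be about 4.5).
- **Everything else:** the arm touched nothing at the end (force about 1 N, its noise level). The other items looked unmoved in the pictures, but I did not measure them.

No check failed or disagreed.

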